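# Turn the chopping board over in its clamp stand

### The job

The chopping board is clamped in its sloping stand with the red (raw meat) face up. Slide the stand's clamp jaw fully open, lift the board out and turn it over, set it back in the stand flat against the slope with the green (vegetable) face up, then slide the jaw fully home again so that it holds the board. Leave the bottle, the mug and the jar as they are.

Things in the scene. Friction and masses are not known exactly. Their poses are not given: they have to be found in the camera images.
- board: Loose plastic chopping board, 160 x 120 x 16 mm, about 0.3 kg, half its thickness green, half red. Origin at its centre; x along the 160 mm length, y along the width, z out of the green face (down into the slope at the start). In the middle of each long side a notch through the thickness, 34 mm along x, 14 mm deep. Symmetrical: either short edge may be uppermost.
- cradle: Sloping wooden cradle fixed on the stand. Origin: where a seated board's centre belongs, 120 mm above the worktop. x points down the slope (62 degrees below level; the slope descends mostly towards the robot's right), y level along the cradle towards the jaw, z square out of the slope, upward. A seated board has its length along x. With the jaw open it lifts off straight up.
- panel_top (a point): Middle of the upper edge of the cradle's back panel (100 mm wide, 8 mm thick), on the surface the board leans on: x = -25, z = -8 mm in the cradle's frame. The panel runs from here down to the toe. Above it both faces of the board are free, so its upper edge (x = -80 mm, 191 mm above the worktop) can be gripped with fingers pointing along the cradle's x, closing along z.
- toe (a point): Middle of the toe ledge that carries the board's lower edge: x = +80, z = 0 mm in the cradle's frame. The ledge is square to the slope, 122 mm wide, and stands out to z = +18 mm, with no lip.
- stop (a point): Point on the inner face of the fixed stop at the cradle's end away from the jaw: x = +42, y = -61.5, z = 0 mm in the cradle's frame. The face runs along the slope from x = 0 to x = +85 mm and rises to z = +12 mm; a seated board lies beside it, within 2 mm.
- stand: Fixed wooden base plate of the stand, 190 x 310 x 18 mm, turned with the cradle; origin on the worktop straight below the cradle's origin, x level towards the toe, y towards the jaw (roughly away from the robot), z up. The plate reaches from y = -100 to y = +210 mm and 95 mm either way in x.
- jaw (a joint): Sliding clamp jaw at the cradle's +y side: 0 = fully home, 0.045 m = fully open, opening along the stand's +y. Stays where it is left (3 N friction, no spring). Home, its tongue sticks 10 mm into the nearest notch of the board and blocks lifting; it goes home only if the board lies properly. Closing it pushes a board that lies too far towards the jaw against the fixed stop.
- jaw_tongue (a point): Tip of the jaw's tongue, moves with the jaw: with the jaw home at x = 0, y = +51.5, z = 0 mm in the cradle's frame. The tongue is 24 mm long along the slope, 15 mm thick, and stands 10 mm in from the inner face of the jaw's aluminium side plate (x from -12 to +80 mm, z up to +10 mm).
- jaw_tab (a point): Centre of the top of the jaw's yellow upright tab, 115 mm above the worktop; jaw home: x = +30, y = +120 mm in the stand's frame; moves with the jaw. The tab is 14 mm thick along the stand's y, 30 mm wide along its x, about 60 mm tall and free all round: pinch it from above across its 14 mm, or push it.
- bottle: Bystander, not to be disturbed: green glass bottle, 66 mm across, 170 mm tall. Origin at the centre of its underside, z up.
- mug: Bystander, not to be disturbed: white ceramic mug, 80 mm across (plus a handle at its +y side), 90 mm tall. Origin at the centre of its underside, z up.
- jar: Bystander, not to be disturbed: amber glass jar with a wooden lid, 72 mm across, 100 mm tall. Origin at the centre of its underside, z up.
Mind the look-alikes: they are no part of the job. Leave any black, pink or white look-alike of the board alone.

How it is judged:
By the outcome, as a careful person would: the job done as asked, in the order asked, and still so for the second after the job is handed in, with the robot touching nothing.
It also fails if it takes over 59 s, if anything falls off the work surface, if the arm or the gripper's body presses on something with over 40 N, if the wrist force passes 120 N, or if a joint passes its speed limit or range.

### The arm

A 7-joint arm with a two-finger parallel gripper is mounted at the origin on the work surface. World frame = base frame: x ahead of the robot, y to its left, z up, the work surface at z = 0. Lengths are in m, angles in rad, forces in N, time in s.
With the tool pointing down it reaches from about 0.425 to 0.925 m from the base axis. Payload 6.8 kg.
Tool frame: the origin (TCP) lies at the very end of the fingers, on their centre line; the grasp point (between the pads) lies 19 mm behind it; z points along the fingers, y is the line along which they close (so a half turn about z gives the same grasp; the last joint's range is limited). The gripper opens to 85 mm and grips with 20 to 120 N. Pads are 22 mm wide; open, the fingers measure 114 mm over their backs; the gripper's body (76 mm by 85 mm) begins 54 mm behind the grasp point. The pads swing forward as they close: fully open they stand 13 mm farther back than shut.
Start: joints at [1.066, 0.477, 0.022, 1.555, -0.011, 1.109, -0.083], TCP at [0.261, -0.623, 0.231] pointing down, gripper open.
Joint ranges: [-2.96, 2.96], [-0.34, 2.1], [-1.41, 1.46], [0.24, 2.44], [-1.37, 4.51], [0.17, 1.92], [-2.96, 2.96]. Speed limits (rad/s): [2.39, 2.39, 3.14, 3.14, 3.14, 3.14, 3.14].

### API

Orientations are given as a unit quaternion [w, x, y, z].
In Python, from station import * gives the robot as it stands.
- The arm moves only by the tool jog_arm, never from a script. Its argument "moves" is one flat list of numbers, 7 for each row, row after row: the shift along the tool's x, y, z normalised to -1 to 1, where 1 is 20 mm, then the turn, a rotation vector about the tool's x, y, z normalised to -1 to 1, where 1 is 4 degrees, then the opening, from 0 (shut) to 1 (fully open). In form: [x, y, z, rx, ry, rz, claw, x, y, z, rx, ry, rz, claw, ...]. A call has exactly 8 rows; each row shifts and turns the commanded pose from where the row before left it, along the tool's axes as they then stand; what a row does not reach is not made up. A row lasts 1/12 s, in which the tool goes at most 41.7 mm and 7.16 degrees, less where a joint would pass 70% of its speed; a pose out of reach is approached as far as the arm can. A call with a number of a shift or a turn outside -1 to 1 is refused whole. A call with a gripper value outside its range is refused whole. The fingers move at their own pace and stop on an object; "grip_force" is the grip in N (left out, the last holds). Time passes only in rows, so rows that do not move let the fingers close, or fill a call up. It gives the time, the measured TCP pose, the force, the opening and the grip force at its end, in the units of the state.
- get_obs(): the state, without advancing time (a new reading comes with each control period).
- read_camera(name): name is "scene" or "top" or "wrist"; returns a dict with "color" (400x640x3 uint8, blue, green, red), "fx", "fy", "cx", "cy" (pixels), "rvec" (rotation vector, rad) and "tvec" (3), from world to camera coordinates, as OpenCV has them. Camera axes: x right, y down, z forward; pixel columns grow to the right and rows downward; lengths in m; the calibration is good to about 2 mm. A picture is of the moment at which its call begins. There is no depth.
- hand_in(): hands the job in; it is judged then, once.
The state is a dict: "t": time; "q": joint angles; "joint_vel": joint speeds; "joint_torque": joint torques, N m; "eef_pos": TCP position; "tool_rot": TCP orientation; "contact_force": force on the tool from outside, world axes, zero at the start; "torque": the same for the moment, N m; "gripper_width": opening from 0.0 (shut) to 1.0 (fully open); "grasp_force": force on a finger pad.
Only numpy, scipy, OpenCV 4.12 (cv2) and the standard library are available. Lean on these libraries where they do the work, as an engineer would, in place of code of your own. Each camera call takes 0.05 s, during which the arm holds its last target. There are 200 camera calls.

## Working session

There is one attempt and no reset: what is moved stays moved. The work goes in short steps, Python scripts to look and compute and a tool call to move; the robot and the scene stay as the last step left them, time stands still between calls to the robot, and variables do not carry over. Pictures are saved under pics/ and viewed, at most 10 in all, crops included, and the job is handed in when it is done.

Besides the shell and the picture viewer there is one more tool, called after ">>>" as name(argument=value, ...) on one line, values as JSON. jog_arm: Moves the arm, as the interface text tells. Scaled input: -1 to 1 covers 20 mm each way for a shift and 4 degrees each way for a turn. Its arguments: {"type":"object","properties":{"moves":{"type":"array"},"grip_force":{"type":"number"}},"required":["moves"]}

```bash
ls; mkdir -p pics; python3 - <<'E'
from station import *
import cv2,numpy as np
for n in("scene","top"):
    c=read_camera(n);cv2.imwrite(f"pics/{n}0.png",c["color"])
    R=cv2.Rodrigues(np.array(c["rvec"]))[0];print(n,c["fx"],c["cx"],c["cy"],-R.T@np.array(c["tvec"]).ravel(),R[2])
o=get_obs();print(o)
E
```

```text
pics
scene 415.4516137923705 316.92305624277003 200.97566349543862 [1.60263004 0.67138696 0.90370378] [-0.70120412 -0.47293303 -0.53352331]
top 424.1602430659067 312.2429927300326 199.22461249954742 [0.35445782 0.00578487 1.47115316] [ 0.17128085 -0.00143754 -0.9852212 ]
{'t': 0.1, 'q': array([ 1.06591491,  0.47771065,  0.02233326,  1.55635808, -0.01151674,
        1.10930299, -0.08311542]), 'joint_vel': array([ 4.30948761e-04, -2.56530270e-03,  2.15440715e-03, -2.35764903e-03,
        1.57777566e-03,  4.20180809e-06, -5.37500486e-04]), 'joint_torque': array([ 5.39595800e-03, -5.97760713e+01,  1.61413271e+00, -2.81953937e+01,
        1.28756335e-02,  5.02189941e-03,  3.76557580e-06]), 'eef_pos': array([ 0.26064576, -0.62206174,  0.23042499]), 'tool_rot': array([-7.98027801e-04,  9.80384157e-01,  1.97094452e-01, -2.11809113e-04]), 'contact_force': array([-0.23845232,  0.3113066 , -0.46440185]), 'torque': array([-0.00852172,  0.0326346 ,  0.02655637]), 'grasp_force': 0.0, 'gripper_width': 1.0019625317675385}
```

View pics/scene0.png

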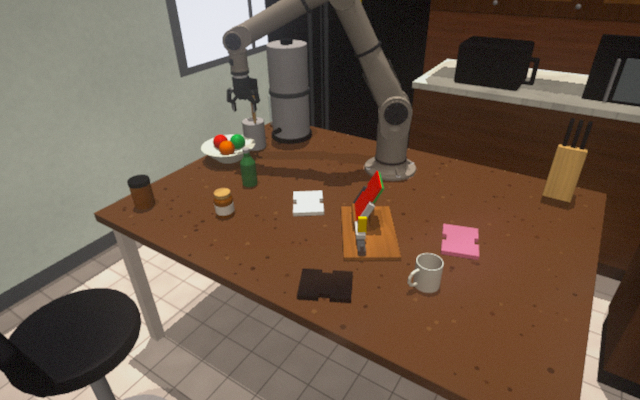

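View pics/top0.png

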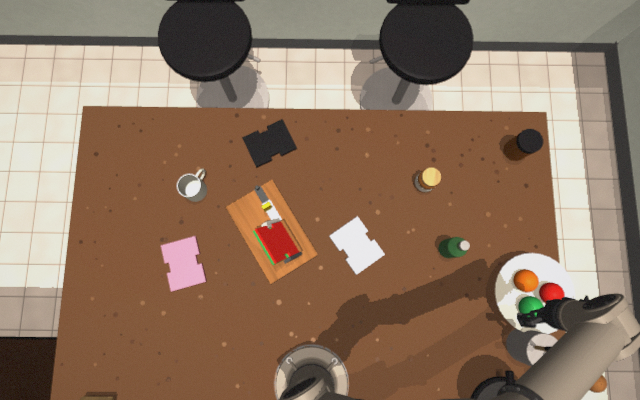

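Candidates for the board in the top view are red/green in the stand (277,243), black (270,143), pink (183,263) and white (357,244). I choose the red one in the stand. Next I'll crop it and measure the stand.

```bash
cat >h.py <<'E'
from station import *
import cv2,numpy as np
from scipy.spatial.transform import Rotation as Ro
def cam(n):
    c=read_camera(n);c["R"]=cv2.Rodrigues(np.array(c["rvec"]))[0];c["t"]=np.array(c["tvec"]).ravel();c["o"]=-c["R"].T@c["t"]
    c["hsv"]=cv2.cvtColor(c["color"],cv2.COLOR_BGR2HSV);return c
def ray(c,uv):
    d=c["R"].T@np.array([(uv[0]-c["cx"])/c["fx"],(uv[1]-c["cy"])/c["fy"],1]);return d/np.linalg.norm(d)
def onz(c,uv,z):
    d=ray(c,uv);return c["o"]+d*(z-c["o"][2])/d[2]
def proj(c,p):
    q=c["R"]@p+c["t"];return np.array([c["cx"]+c["fx"]*q[0]/q[2],c["cy"]+c["fy"]*q[1]/q[2]])
E
python3 - <<'E'
from h import *
c=cam("top");h=c["hsv"]
print([h[y,x] for x,y in((240,215),(300,250),(260,270),(330,200),(200,220),(268,206))])
m=cv2.inRange(h,(8,130,120),(20,255,255));m[:170]=0;m[295:]=0;m[:,:215]=0;m[:,330:]=0
m=cv2.morphologyEx(m,cv2.MORPH_OPEN,np.ones((3,3)))
ct=max(cv2.findContours(m,0,2)[0],key=cv2.contourArea);r=cv2.minAreaRect(cv2.convexHull(ct));b=cv2.boxPoints(r);print(r,b)
for p in b:print(onz(c,p,.018))
i=c["color"][165:300,205:340];i=cv2.resize(i,None,fx=4,fy=4,interpolation=2)
s=cam("scene");j=cv2.resize(s["color"][160:270,330:410],None,fx=3,fy=4.909,interpolation=2)
cv2.imwrite("pics/crop.png",np.hstack([i,cv2.resize(j,(240,540))]))
for k,v in(("t",c),("s",s)):
  y=cv2.inRange(v["hsv"],(24,140,100),(34,255,255));n,l,st,ce=cv2.connectedComponentsWithStats(y);print(k,[(st[q],ce[q]) for q in range(1,n) if st[q,4]>8])
E
```

```text
[array([ 13, 160, 201], dtype=uint8), array([ 13, 157, 182], dtype=uint8), array([ 13, 143, 134], dtype=uint8), array([ 12, 142, 135], dtype=uint8), array([ 11, 136, 133], dtype=uint8), array([ 25, 218, 202], dtype=uint8)]
((272.0, 232.0), (124.0, 114.0), 90.0) [[215. 170.]
 [329. 170.]
 [329. 294.]
 [215. 294.]]
[0.70702089 0.34686558 0.018     ]
[ 0.71224804 -0.05404618  0.018     ]
[ 0.28578294 -0.05634626  0.018     ]
[0.28121108 0.32497284 0.018     ]
t [(array([262, 202,   9,   8,  35], dtype=int32), array([265.74285714, 205.42857143]))]
s [(array([358, 216,   9,  16, 112], dtype=int32), array([361.84821429, 223.08035714]))]
```

View pics/crop.png

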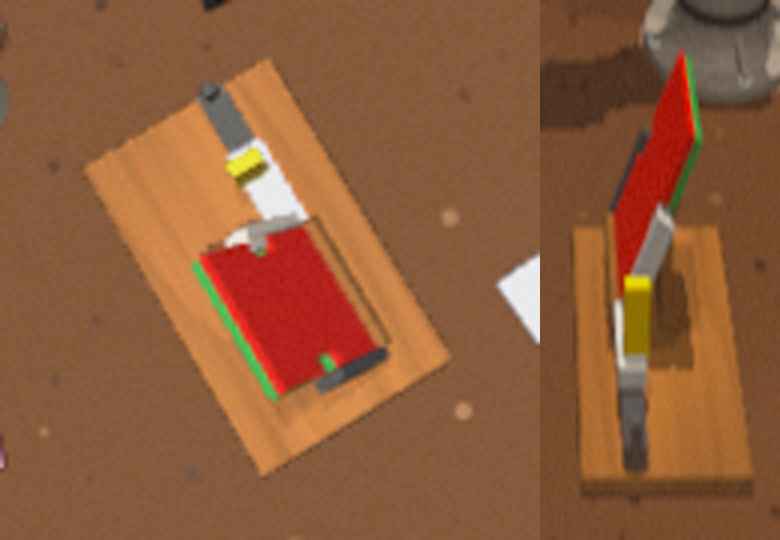

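The crop shows the red face up with a green rim, clamped in the stand. Plate corners are at crop px (268,60), (85,168), (262,475), (450,357), the yellow tab at (246,164), and the raised board edge runs along (195,262)-(275,398). Next I'll refine the stand pose.

```bash
python3 - <<'E'
from h import *
c=cam("top");h=c["hsv"]
m=cv2.inRange(h,(8,146,150),(20,255,255));m[:170]=0;m[295:]=0;m[:,:215]=0;m[:,330:]=0
m=cv2.morphologyEx(m,cv2.MORPH_OPEN,np.ones((3,3)))
ct=max(cv2.findContours(m,0,2)[0],key=cv2.contourArea);hull=cv2.convexHull(ct).reshape(-1,2)
W=np.array([onz(c,p,.018)[:2] for p in hull])
r=cv2.minAreaRect((W*1000).astype(np.float32));b=cv2.boxPoints(r);print(r,b)
# crop corners by eye
E_=[onz(c,(205+x/4-.4,165+y/4-.4),.018)[:2] for x,y in((268,60),(85,168),(262,475),(450,357))]
print(np.array(E_)*1e3, np.mean(E_,0)*1e3)
ydir=(E_[0]+E_[1]-E_[2]-E_[3]);ydir/=np.linalg.norm(ydir);print("ydir",ydir,np.degrees(np.arctan2(ydir[1],ydir[0])))
S=np.mean(E_,0)-.055*ydir;xd=np.array([ydir[1],-ydir[0]]);print("origin",S)
t=S+.03*xd+.12*ydir;print("tab top pred",t,proj(c,np.r_[t,.115]))
s=cam("scene");print(proj(s,np.r_[t,.115]))
for v,uv in((c,(265.74,204.5)),):print(onz(v,uv,.115))
# board upper edge, ray
cx=np.r_[np.cos(np.radians(62))*xd,-np.sin(np.radians(62))];cy=np.r_[ydir,0];cz=np.cross(cx,cy);O=np.r_[S,.12]
for y in(-.06,.06):
  for x,z in((-.08,.008),(-.08,-.008),(.08,.008)):
    p=O+cx*x+cy*y+cz*z;print(x,y,z,proj(c,p),(proj(c,p)-[205,165])*4,proj(s,p))
E
```

```text
((497.6147766113281, 144.8971405029297), (309.63330078125, 188.09341430664062), 32.22946548461914) [[316.49625  141.88754 ]
 [416.8086   -17.224243]
 [678.7333   147.90674 ]
 [578.42096  307.01852 ]]
[[675.06513006 146.92820135]
 [577.33176181 302.61928053]
 [318.37571649 141.77780629]
 [418.7280763  -15.14763839]] [497.37517116 144.04441244]
ydir [0.84736274 0.53101449] 32.07402524395032
origin [0.45077022 0.11483862]
tab top pred [0.56838418 0.15313947] [266.01569632 205.29288251]
[361.72535636 216.25810588]
[0.57097056 0.15411154 0.115     ]
-0.08 -0.06 0.008 [276.22450813 262.54323724] [284.89803253 390.17294896] [375.76838888 169.79349449]
-0.08 -0.06 -0.008 [272.35680836 265.08900279] [269.42723344 400.35601115] [379.57596722 171.59404799]
0.08 -0.06 0.008 [299.11513275 251.67128019] [376.46053102 346.68512077] [353.89818354 202.95219896]
-0.08 0.06 0.008 [256.00895204 228.22766091] [204.03580817 252.91064365] [379.32896559 186.57369136]
-0.08 0.06 -0.008 [252.28920195 230.90184207] [189.1568078  263.60736828] [383.40299199 188.46139352]
0.08 0.06 0.008 [280.69250774 221.00325735] [302.77003096 224.01302939] [355.76792578 221.13078314]
```

```bash
cat >>h.py <<'E'
S=np.array([.4510,.1153]);yaw=np.radians(32.15)
yd=np.array([np.cos(yaw),np.sin(yaw),0]);xd=np.array([yd[1],-yd[0],0]);up=np.array([0,0,1.])
c62,s62=np.cos(np.radians(62)),np.sin(np.radians(62))
cx=c62*xd-s62*up;cy=yd;cz=np.cross(cx,cy);O=np.r_[S,.12]
def stand(x,y,z):return np.r_[S,0]+x*xd+y*yd+z*up
def crad(x,y,z):return O+x*cx+y*cy+z*cz
def frame(z,y):return np.c_[np.cross(y,z),y,z]
def now():
    o=get_obs();q=o["tool_rot"];return o,np.array(o["eef_pos"]),Ro.from_quat([q[1],q[2],q[3],q[0]]).as_matrix()
def plan(p,R,n,P=None):
    "constant screw rows from the measured pose (or P) to (p,R) in n rows"
    from scipy.linalg import expm,logm
    if P is None:_,p0,R0=now()
    else:p0,R0=P
    A=np.eye(4);A[:3,:3]=R0;A[:3,3]=p0;B=np.eye(4);B[:3,:3]=R;B[:3,3]=p
    D=expm(np.real(logm(np.linalg.solve(A,B)))/n)
    row=np.r_[D[:3,3]/.02,np.degrees(Ro.from_matrix(D[:3,:3]).as_rotvec())/4]
    print("n",n,"row",row.round(3));T=A
    for k in range(n):
        T=T@D
        if k%max(1,n//6)==0:print("   ",T[:3,3].round(3),"r",np.hypot(*T[:2,3]).round(3))
    return row
E
python3 - <<'E'
from h import *
o,p,R=now()
plan(stand(.03,.12,.27),frame(-up,yd),48,(p+.06*up,R))
E
```

```text
n 48 row [ 0.988  0.052  0.022 -0.    -0.    -0.518]
    [ 0.279 -0.616  0.291] r 0.676
    [ 0.417 -0.539  0.287] r 0.682
    [ 0.528 -0.427  0.284] r 0.679
    [ 0.601 -0.287  0.28 ] r 0.666
    [ 0.632 -0.132  0.277] r 0.646
    [0.618 0.025 0.273] r 0.618
```

>>> jog_arm(moves=[0, 0, -0.5, 0, 0, 0, 1, 0, 0, -1, 0, 0, 0, 1, 0, 0, -1, 0, 0, 0, 0.45, 0, 0, -0.5, 0, 0, 0, 0.45, 0, 0, 0, 0, 0, 0, 0.45, 0, 0, 0, 0, 0, 0, 0.45, 0, 0, 0, 0, 0, 0, 0.45, 0, 0, 0, 0, 0, 0, 0.45])

```text
t: 0.97
eef_pos: [0.2606, -0.6219, 0.2898]
tool_rot: [-0.001, 0.98, 0.197, -0.0]
contact_force: [0.2, -0.4, -0.1]
gripper_width: 0.451
grasp_force: 0.0
```

>>> jog_arm(moves=[0.99, 0.05, 0.02, 0, 0, -0.52, 0.45, 0.99, 0.05, 0.02, 0, 0, -0.52, 0.45, 0.99, 0.05, 0.02, 0, 0, -0.52, 0.45, 0.99, 0.05, 0.02, 0, 0, -0.52, 0.45, 0.99, 0.05, 0.02, 0, 0, -0.52, 0.45, 0.99, 0.05, 0.02, 0, 0, -0.52, 0.45, 0.99, 0.05, 0.02, 0, 0, -0.52, 0.45, 0.99, 0.05, 0.02, 0, 0, -0.52, 0.45])

```text
t: 1.63
eef_pos: [0.4035, -0.5491, 0.2881]
tool_rot: [-0.0, 0.941, 0.339, 0.0]
contact_force: [0.1, 1.1, 0.2]
gripper_width: 0.453
grasp_force: 0.0
```

>>> jog_arm(moves=[0.99, 0.05, 0.02, 0, 0, -0.52, 0.45, 0.99, 0.05, 0.02, 0, 0, -0.52, 0.45, 0.99, 0.05, 0.02, 0, 0, -0.52, 0.45, 0.99, 0.05, 0.02, 0, 0, -0.52, 0.45, 0.99, 0.05, 0.02, 0, 0, -0.52, 0.45, 0.99, 0.05, 0.02, 0, 0, -0.52, 0.45, 0.99, 0.05, 0.02, 0, 0, -0.52, 0.45, 0.99, 0.05, 0.02, 0, 0, -0.52, 0.45])

```text
t: 2.3
eef_pos: [0.5169, -0.4396, 0.2849]
tool_rot: [0.0, 0.882, 0.471, 0.0]
contact_force: [0.5, 0.9, -0.3]
gripper_width: 0.449
grasp_force: 0.0
```

>>> jog_arm(moves=[0.99, 0.05, 0.02, 0, 0, -0.52, 0.45, 0.99, 0.05, 0.02, 0, 0, -0.52, 0.45, 0.99, 0.05, 0.02, 0, 0, -0.52, 0.45, 0.99, 0.05, 0.02, 0, 0, -0.52, 0.45, 0.99, 0.05, 0.02, 0, 0, -0.52, 0.45, 0.99, 0.05, 0.02, 0, 0, -0.52, 0.45, 0.99, 0.05, 0.02, 0, 0, -0.52, 0.45, 0.99, 0.05, 0.02, 0, 0, -0.52, 0.45])

```text
t: 2.97
eef_pos: [0.5945, -0.3019, 0.2817]
tool_rot: [0.0, 0.805, 0.594, 0.0]
contact_force: [1.0, 0.8, -0.3]
gripper_width: 0.45
grasp_force: 0.0
```

>>> jog_arm(moves=[0.99, 0.05, 0.02, 0, 0, -0.52, 0.45, 0.99, 0.05, 0.02, 0, 0, -0.52, 0.45, 0.99, 0.05, 0.02, 0, 0, -0.52, 0.45, 0.99, 0.05, 0.02, 0, 0, -0.52, 0.45, 0.99, 0.05, 0.02, 0, 0, -0.52, 0.45, 0.99, 0.05, 0.02, 0, 0, -0.52, 0.45, 0.99, 0.05, 0.02, 0, 0, -0.52, 0.45, 0.99, 0.05, 0.02, 0, 0, -0.52, 0.45])

```text
t: 3.63
eef_pos: [0.6294, -0.1477, 0.2785]
tool_rot: [0.0, 0.71, 0.704, 0.0]
contact_force: [-0.4, 0.1, -0.5]
gripper_width: 0.447
grasp_force: 0.0
```

>>> jog_arm(moves=[0.99, 0.05, 0.02, 0, 0, -0.52, 0.45, 0.99, 0.05, 0.02, 0, 0, -0.52, 0.45, 0.99, 0.05, 0.02, 0, 0, -0.52, 0.45, 0.99, 0.05, 0.02, 0, 0, -0.52, 0.45, 0.99, 0.05, 0.02, 0, 0, -0.52, 0.45, 0.99, 0.05, 0.02, 0, 0, -0.52, 0.45, 0.99, 0.05, 0.02, 0, 0, -0.52, 0.45, 0.99, 0.05, 0.02, 0, 0, -0.52, 0.45])

```text
t: 4.3
eef_pos: [0.6186, 0.0099, 0.2753]
tool_rot: [0.0, 0.601, 0.799, -0.0]
contact_force: [-0.2, 0.5, 0.8]
gripper_width: 0.45
grasp_force: 0.0
```

>>> jog_arm(moves=[0.99, 0.05, 0.02, 0, 0, -0.52, 0.45, 0.99, 0.05, 0.02, 0, 0, -0.52, 0.45, 0.99, 0.05, 0.02, 0, 0, -0.52, 0.45, 0.99, 0.05, 0.02, 0, 0, -0.52, 0.45, 0.99, 0.05, 0.02, 0, 0, -0.52, 0.45, 0.99, 0.05, 0.02, 0, 0, -0.52, 0.45, 0.99, 0.05, 0.02, 0, 0, -0.52, 0.45, 0, 0, 0, 0, 0, 0, 0.45])

```text
t: 4.97
eef_pos: [0.5707, 0.1445, 0.2728]
tool_rot: [-0.001, 0.492, 0.871, 0.001]
contact_force: [-0.2, 0.6, 0.4]
gripper_width: 0.449
grasp_force: 0.0
```

```bash
python3 - <<'E'
from h import *
o,p,R=now();print(o["q"].round(2))
T=frame(-up,yd);plan(stand(.03,.12,.14),T,7)
plan(stand(.03,.12,.093),T,11)
s=cam("wrist");cv2.imwrite("pics/w1.png",s["color"])
E
```

```text
[ 0.11  0.36 -0.6   1.69  0.22  1.16  0.  ]
n 7 row [ 0.063  0.021  0.949  0.001 -0.005 -0.039]
    [0.57  0.146 0.254] r 0.589
    [0.57  0.147 0.235] r 0.589
    [0.57  0.148 0.216] r 0.589
    [0.569 0.15  0.197] r 0.589
    [0.569 0.151 0.178] r 0.589
    [0.569 0.152 0.159] r 0.589
    [0.569 0.154 0.14 ] r 0.589
n 11 row [ 0.04   0.014  0.817  0.001 -0.003 -0.025]
    [0.57  0.145 0.256] r 0.589
    [0.57  0.146 0.24 ] r 0.589
    [0.57  0.147 0.224] r 0.589
    [0.57  0.148 0.207] r 0.589
    [0.57  0.149 0.191] r 0.589
    [0.57  0.15  0.175] r 0.589
    [0.569 0.15  0.158] r 0.589
    [0.569 0.151 0.142] r 0.589
    [0.569 0.152 0.126] r 0.589
    [0.569 0.153 0.109] r 0.589
    [0.569 0.154 0.093] r 0.589
```

View pics/w1.png

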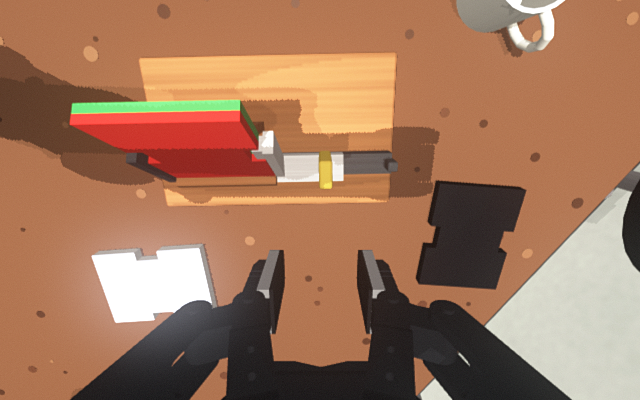

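The wrist view shows the tab at (325,168) between the finger centre lines (about x=320). The board is red up, and the mug, white and black look-alikes are clear of the path. Going down.

>>> jog_arm(moves=[0.06, 0.02, 1, 0, 0, -0.04, 0.45, 0.06, 0.02, 1, 0, 0, -0.04, 0.45, 0.06, 0.02, 1, 0, 0, -0.04, 0.45, 0.06, 0.02, 1, 0, 0, -0.04, 0.45, 0.06, 0.02, 1, 0, 0, -0.04, 0.45, 0.06, 0.02, 1, 0, 0, -0.04, 0.45, 0.06, 0.02, 0, 0, 0, -0.04, 0.45, 0, 0, 0, 0, 0, 0, 0.45])

```text
t: 5.68
eef_pos: [0.5709, 0.1468, 0.1519]
tool_rot: [-0.001, 0.488, 0.873, -0.001]
contact_force: [0.3, 0.8, 0.5]
gripper_width: 0.454
grasp_force: 0.0
```

```bash
python3 - <<'E'
from h import *
o,p,R=now();print(R.T@(stand(.03,.12,.087)-p)*1e3)
s=cam("wrist")
y=cv2.inRange(s["hsv"],(22,120,90),(34,255,255));n,l,st,ce=cv2.connectedComponentsWithStats(y)
for q in range(1,n):
  if st[q,4]>60:print(st[q],R.T@(onz(s,ce[q],.11)-p)*1e3)
E
```

```text
[ 7.13570328  1.76180005 64.86769436]
[316 196  21  47 861] [ 6.72455487  4.71683838 41.86104187]
```

>>> jog_arm(moves=[0.35, 0.14, 1, 0, 0, 0, 0.45, 0, 0, 1, 0, 0, 0, 0.45, 0, 0, 1, 0, 0, 0, 0.45, 0, 0, 0.25, 0, 0, 0, 0.45, 0, 0, 0, 0, 0, 0, 0, 0, 0, 0, 0, 0, 0, 0, 0, 0, 0, 0, 0, 0, 0, 0, 0, 0, 0, 0, 0, 0], grip_force=40)

```text
t: 6.4
eef_pos: [0.5712, 0.155, 0.0891]
tool_rot: [0.001, 0.488, 0.873, 0.001]
contact_force: [0.9, -1.0, 2.2]
gripper_width: 0.158
grasp_force: 42.3
```

```bash
python3 - <<'E'
from h import *
o,p,R=now();print(p,o["gripper_width"],o["grasp_force"],o["contact_force"],R.T@yd,R.T@(stand(.03,.12,.087)-p)*1e3)
E
```

```text
[0.57120087 0.15495191 0.08908514] 0.15846976886766587 42.296165227890015 [ 0.90728877 -0.95847672  2.21115147] [0.00889296 0.99995759 0.00239468] [ 0.36843697 -2.87766023  2.07785003]
```

>>> jog_arm(moves=[0, 0.39, 0, 0, 0, 0, 0, 0, 0.39, 0, 0, 0, 0, 0, 0, 0.39, 0, 0, 0, 0, 0, 0, 0.39, 0, 0, 0, 0, 0, 0, 0.39, 0, 0, 0, 0, 0, 0, 0.39, 0, 0, 0, 0, 0, 0, 0, 0, 0, 0, 0, 0, 0, 0, 0, 0, 0, 0, 0])

```text
t: 7.07
eef_pos: [0.6077, 0.1779, 0.089]
tool_rot: [-0.001, 0.488, 0.873, -0.003]
contact_force: [-12.2, -7.1, 14.8]
gripper_width: 0.161
grasp_force: 44.6
```

```bash
python3 - <<'E'
from h import *
o,p,R=now();print(p,o["contact_force"]@yd,(p-np.array([.5712,.15495,.0891]))@yd)
E
```

```text
[0.6077289  0.17794669 0.08896249] -14.101367050617606 0.04316488533419594
```

>>> jog_arm(moves=[0, 0.08, 0, 0, 0, 0, 0, 0, 0.08, 0, 0, 0, 0, 0, 0, 0, 0, 0, 0, 0, 0, 0, 0, 0, 0, 0, 0, 0, 0, 0, 0, 0, 0, 0, 0, 0, 0, 0, 0, 0, 0, 0, 0, 0, 0, 0, 0, 0, 0, 0, 0, 0, 0, 0, 0, 0])

```text
t: 7.73
eef_pos: [0.6078, 0.178, 0.0889]
tool_rot: [-0.002, 0.488, 0.873, -0.006]
contact_force: [-21.7, -10.8, 23.0]
gripper_width: 0.154
grasp_force: 47.0
```

```bash
python3 - <<'E'
from h import *
o,p,R=now();print(p,o["contact_force"]@yd,(p-np.array([.5712,.15495,.0891]))@yd,o["grasp_force"])
E
```

```text
[0.60775078 0.1779743  0.08890668] -24.1159311575431 0.04319810406679022 47.01506495475769
```

>>> jog_arm(moves=[0, 0, 0, 0, 0, 0, 0.45, 0, 0, 0, 0, 0, 0, 0.45, 0, 0, 0, 0, 0, 0, 0.45, 0, 0, -0.5, 0, 0, 0, 0.45, 0, 0, -1, 0, 0, 0, 0.45, 0, 0, -1, 0, 0, 0, 0.45, 0, 0, -1, 0, 0, 0, 0.45, 0, 0, -1, 0, 0, 0, 0.45])

```text
t: 8.4
eef_pos: [0.6131, 0.1813, 0.1793]
tool_rot: [0.0, 0.488, 0.873, 0.001]
contact_force: [0.7, -0.5, -0.4]
gripper_width: 0.451
grasp_force: 0.0
```

>>> jog_arm(moves=[0, 0, -1, 0, 0, 0, 1, 0, 0, -1, 0, 0, 0, 1, 0, 0, -1, 0, 0, 0, 1, 0, 0, -1, 0, 0, 0, 1, 0, 0, 0, 0, 0, 0, 1, 0, 0, 0, 0, 0, 0, 1, 0, 0, 0, 0, 0, 0, 1, 0, 0, 0, 0, 0, 0, 1])

```text
t: 9.07
eef_pos: [0.6122, 0.1806, 0.2565]
tool_rot: [-0.001, 0.488, 0.873, -0.001]
contact_force: [0.6, -0.2, 0.6]
gripper_width: 0.999
grasp_force: 0.0
```

```bash
python3 - <<'E'
from h import *
o,p,R=now();print(p,o["q"].round(2),o["contact_force"])
for s in(1,-1):plan(crad(-.15,0,0),frame(cx,s*cz),32)
# tab and board check from top/scene
for n in("top","scene"):
  v=cam(n);y=cv2.inRange(v["hsv"],(24,140,100),(34,255,255));k,l,st,ce=cv2.connectedComponentsWithStats(y);print(n,[(st[q],ce[q]) for q in range(1,k) if st[q,4]>8],proj(v,stand(.03,.165,.115)))
E
```

```text
[0.61220778 0.18063496 0.25650532] [ 0.03  0.46 -0.58  1.59  0.26  1.18 -0.05] [ 0.63536687 -0.24959556  0.60353185]
n 32 row [-0.078 -0.331 -0.068 -0.173 -0.17   0.684]
    [0.607 0.176 0.258] r 0.632
    [0.58  0.156 0.264] r 0.6
    [0.548 0.143 0.267] r 0.566
    [0.514 0.138 0.268] r 0.532
    [0.479 0.141 0.266] r 0.5
    [0.447 0.152 0.262] r 0.472
    [0.419 0.17  0.254] r 0.452
n 32 row [ 0.331 -0.098  0.007  0.17  -0.173 -0.692]
    [0.607 0.185 0.256] r 0.635
    [0.578 0.204 0.255] r 0.613
    [0.546 0.216 0.253] r 0.587
    [0.512 0.219 0.251] r 0.557
    [0.478 0.213 0.25 ] r 0.523
    [0.446 0.2   0.25 ] r 0.489
    [0.418 0.18  0.252] r 0.455
top [] [258.82301408 193.57054632]
scene [(array([359, 224,   9,  16, 113], dtype=int32), array([362.60176991, 231.55752212]))] [362.87087263 224.14934799]
```

>>> jog_arm(moves=[0.33, -0.1, 0.01, 0.17, -0.17, -0.69, 1, 0.33, -0.1, 0.01, 0.17, -0.17, -0.69, 1, 0.33, -0.1, 0.01, 0.17, -0.17, -0.69, 1, 0.33, -0.1, 0.01, 0.17, -0.17, -0.69, 1, 0.33, -0.1, 0.01, 0.17, -0.17, -0.69, 1, 0.33, -0.1, 0.01, 0.17, -0.17, -0.69, 1, 0.33, -0.1, 0.01, 0.17, -0.17, -0.69, 1, 0.33, -0.1, 0.01, 0.17, -0.17, -0.69, 1])

```text
t: 9.83
eef_pos: [0.5654, 0.2102, 0.2547]
tool_rot: [0.018, 0.308, 0.949, -0.065]
contact_force: [0.6, 0.5, 0.0]
gripper_width: 0.999
grasp_force: 0.0
```

>>> jog_arm(moves=[0.33, -0.1, 0.01, 0.17, -0.17, -0.69, 1, 0.33, -0.1, 0.01, 0.17, -0.17, -0.69, 1, 0.33, -0.1, 0.01, 0.17, -0.17, -0.69, 1, 0.33, -0.1, 0.01, 0.17, -0.17, -0.69, 1, 0.33, -0.1, 0.01, 0.17, -0.17, -0.69, 1, 0.33, -0.1, 0.01, 0.17, -0.17, -0.69, 1, 0.33, -0.1, 0.01, 0.17, -0.17, -0.69, 1, 0.33, -0.1, 0.01, 0.17, -0.17, -0.69, 1])

```text
t: 10.5
eef_pos: [0.5115, 0.2185, 0.2511]
tool_rot: [0.036, 0.118, 0.984, -0.126]
contact_force: [-0.0, -0.1, -0.9]
gripper_width: 0.997
grasp_force: 0.0
```

```bash
python3 - <<'E'
from h import *
o,p,R=now();print(p,o["q"].round(2),o["contact_force"])
plan(crad(-.15,0,0),frame(cx,-cz),16)
E
```

```text
[0.5114839  0.21853852 0.25110591] [-0.1   0.41 -0.71  1.74  0.49  1.3   0.35] [-0.02445361 -0.09855231 -0.87520246]
n 16 row [ 0.33  -0.097  0.008  0.172 -0.173 -0.689]
    [0.505 0.218 0.251] r 0.55
    [0.491 0.216 0.25 ] r 0.537
    [0.478 0.213 0.25 ] r 0.523
    [0.465 0.209 0.25 ] r 0.509
    [0.452 0.203 0.25 ] r 0.496
    [0.44  0.197 0.25 ] r 0.482
    [0.429 0.189 0.251] r 0.468
    [0.418 0.18  0.252] r 0.455
```

>>> jog_arm(moves=[0.33, -0.1, 0.01, 0.17, -0.17, -0.69, 1, 0.33, -0.1, 0.01, 0.17, -0.17, -0.69, 1, 0.33, -0.1, 0.01, 0.17, -0.17, -0.69, 1, 0.33, -0.1, 0.01, 0.17, -0.17, -0.69, 1, 0.33, -0.1, 0.01, 0.17, -0.17, -0.69, 1, 0.33, -0.1, 0.01, 0.17, -0.17, -0.69, 1, 0.33, -0.1, 0.01, 0.17, -0.17, -0.69, 1, 0.33, -0.1, 0.01, 0.17, -0.17, -0.69, 1])

```text
t: 11.17
eef_pos: [0.4582, 0.2058, 0.2494]
tool_rot: [0.052, -0.077, 0.979, -0.183]
contact_force: [0.8, -0.3, 0.3]
gripper_width: 1.0
grasp_force: 0.0
```

>>> jog_arm(moves=[0.33, -0.1, 0.01, 0.17, -0.17, -0.69, 1, 0.33, -0.1, 0.01, 0.17, -0.17, -0.69, 1, 0.33, -0.1, 0.01, 0.17, -0.17, -0.69, 1, 0.33, -0.1, 0.01, 0.17, -0.17, -0.69, 1, 0.33, -0.1, 0.01, 0.17, -0.17, -0.69, 1, 0.33, -0.1, 0.01, 0.17, -0.17, -0.69, 1, 0.33, -0.1, 0.01, 0.17, -0.17, -0.69, 1, 0.33, -0.1, 0.01, 0.17, -0.17, -0.69, 1])

```text
t: 11.83
eef_pos: [0.4136, 0.174, 0.2523]
tool_rot: [0.065, -0.269, 0.933, -0.231]
contact_force: [-0.2, 0.2, 0.0]
gripper_width: 1.0
grasp_force: 0.0
```

```bash
python3 - <<'E'
from h import *
o,p,R=now();print(p,o["q"].round(2),o["contact_force"])
plan(crad(-.11,0,0),frame(cx,-cz),4)
w=cam("wrist");im=w["color"].copy()
for y in(-.06,.06):
  for z in(.008,-.008):
    u=proj(w,crad(-.08,y,z));print(y,z,u);cv2.circle(im,tuple(int(a) for a in u),4,(255,255,0),1)
cv2.imwrite("pics/w2.png",im)
E
```

```text
[0.41359709 0.17397266 0.25225692] [-0.1   0.22 -0.87  2.04  0.65  1.25  0.86] [-0.24851638  0.24056076  0.02295941]
n 4 row [-0.006  0.007  0.493  0.011 -0.008  0.002]
    [0.416 0.17  0.243] r 0.45
    [0.419 0.167 0.235] r 0.45
    [0.421 0.163 0.226] r 0.451
    [0.424 0.159 0.217] r 0.452
-0.06 0.008 [310.05674455 133.33244387]
-0.06 -0.008 [333.4243159  133.32155457]
0.06 0.008 [311.69662731 283.90002994]
0.06 -0.008 [331.40572687 283.8679335 ]
```

View pics/w2.png

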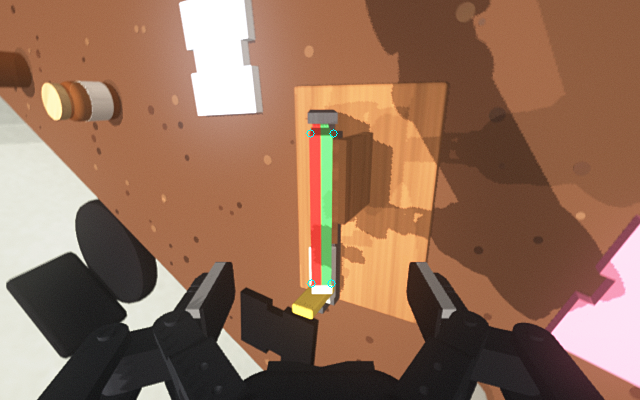

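The wrist view shows the board's upper edge, red and green, from (322,128) to (322,287), matching the prediction. It is centred between the fingers. Descend and grip.

>>> jog_arm(moves=[0, 0.01, 0.9, 0.01, -0.01, 0, 1, 0, 0.01, 0.9, 0.01, -0.01, 0, 1, 0, 0.01, 0.9, 0.01, -0.01, 0, 1, 0, 0.01, 0.9, 0.01, -0.01, 0, 1, 0, 0, 0.9, 0, 0, 0, 1, 0, 0, 0.9, 0, 0, 0, 1, 0, 0, 0, 0, 0, 0, 0.5, 0, 0, 0, 0, 0, 0, 0.3], grip_force=80)

```text
t: 12.55
eef_pos: [0.4401, 0.1317, 0.156]
tool_rot: [0.066, -0.267, 0.933, -0.232]
contact_force: [-0.1, 0.8, 0.2]
gripper_width: 0.75
grasp_force: 0.0
```

>>> jog_arm(moves=[0, 0, 0, 0, 0, 0, 0, 0, 0, 0, 0, 0, 0, 0, 0, 0, 0, 0, 0, 0, 0, 0, 0, 0, 0, 0, 0, 0, 0, 0, 0, 0, 0, 0, 0, 0, 0, 0, 0, 0, 0, 0, 0, 0, 0, 0, 0, 0, 0, 0, 0, 0, 0, 0, 0, 0])

```text
t: 13.22
eef_pos: [0.441, 0.1324, 0.1574]
tool_rot: [0.068, -0.267, 0.933, -0.232]
contact_force: [0.0, -0.3, 4.6]
gripper_width: 0.176
grasp_force: 78.6
```

```bash
python3 - <<'E'
from h import *
o,p,R=now();print(p,o["q"].round(2),o["contact_force"],o["gripper_width"],o["grasp_force"])
print("crad coords",(np.c_[cx,cy,cz].T@(p-O))*1e3, Ro.from_matrix(frame(cx,-cz).T@R).as_rotvec(degrees=True))
print("up in tool",R.T@up)
E
```

```text
[0.44095011 0.13238996 0.15741088] [-0.09  0.36 -0.79  2.15  0.84  1.09  0.72] [ 0.03039454 -0.33706655  4.56634617] 0.17647311981190877 78.60419154167175
crad coords [-42.33549211   0.58539368   0.06573707] [-0.02359539 -0.06888946  0.24802299]
up in tool [-0.00309319 -0.46910121 -0.88313899]
```

>>> jog_arm(moves=[0, -0.24, -0.45, 0, 0, 0, 0, 0, -0.48, -0.9, 0, 0, 0, 0, 0, -0.48, -0.9, 0, 0, 0, 0, 0, -0.48, -0.9, 0, 0, 0, 0, 0, -0.48, -0.9, 0, 0, 0, 0, 0, -0.48, -0.9, 0, 0, 0, 0, 0, -0.48, -0.9, 0, 0, 0, 0, 0, -0.48, -0.9, 0, 0, 0, 0])

```text
t: 13.88
eef_pos: [0.4397, 0.1315, 0.31]
tool_rot: [0.067, -0.267, 0.933, -0.231]
contact_force: [1.0, -0.1, -4.1]
gripper_width: 0.174
grasp_force: 78.5
```

>>> jog_arm(moves=[0, -0.48, -0.9, 0, 0, 0, 0, 0, 0, 0, 0, 0, 0, 0, 0, 0, 0, 0, 0, 0, 0, 0, 0, 0, 0, 0, 0, 0, 0, 0, 0, 0, 0, 0, 0, 0, 0, 0, 0, 0, 0, 0, 0, 0, 0, 0, 0, 0, 0, 0, 0, 0, 0, 0, 0, 0])

```text
t: 14.55
eef_pos: [0.4402, 0.1312, 0.329]
tool_rot: [0.066, -0.267, 0.933, -0.232]
contact_force: [0.5, 0.2, -2.6]
gripper_width: 0.176
grasp_force: 78.6
```

```bash
python3 - <<'E'
from h import *
o,p,R=now();print(p,o["q"].round(2),o["contact_force"],o["gripper_width"],o["grasp_force"])
print("crad coords",(np.c_[cx,cy,cz].T@(p-O))*1e3, Ro.from_matrix(frame(cx,-cz).T@R).as_rotvec(degrees=True))
s=cam("scene")["color"][110:270,290:450];cv2.imwrite("pics/s2.png",cv2.resize(s,None,fx=3,fy=3))
E
```

```text
[0.44024292 0.1312465  0.32897272] [ 0.04  0.1  -0.84  1.96  0.57  1.3   1.12] [ 0.53285262  0.1990989  -2.63866229] 0.17564785268040045 78.63825559616089
crad coords [-193.53777583   -0.62182909   81.13166269] [-0.12000562  0.08947875  0.20166893]
```

View pics/s2.png

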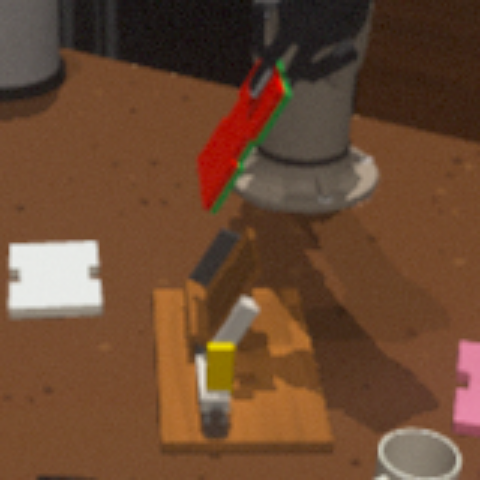

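The board is lifted clear (crop (245,135)) and the empty cradle is below it. Now I turn it 180° about the tool axis.

>>> jog_arm(moves=[0, 0, 0, 0, 0, 0.5, 0, 0, 0, 0, 0, 0, 1, 0, 0, 0, 0, 0, 0, 1, 0, 0, 0, 0, 0, 0, 1, 0, 0, 0, 0, 0, 0, 1, 0, 0, 0, 0, 0, 0, 1, 0, 0, 0, 0, 0, 0, 1, 0, 0, 0, 0, 0, 0, 1, 0])

```text
t: 15.27
eef_pos: [0.4404, 0.1314, 0.3295]
tool_rot: [0.125, -0.014, 0.97, -0.206]
contact_force: [0.4, -0.6, -3.8]
gripper_width: 0.179
grasp_force: 78.6
```

>>> jog_arm(moves=[0, 0, 0, 0, 0, 1, 0, 0, 0, 0, 0, 0, 1, 0, 0, 0, 0, 0, 0, 1, 0, 0, 0, 0, 0, 0, 1, 0, 0, 0, 0, 0, 0, 1, 0, 0, 0, 0, 0, 0, 1, 0, 0, 0, 0, 0, 0, 1, 0, 0, 0, 0, 0, 0, 1, 0])

```text
t: 15.93
eef_pos: [0.4404, 0.1314, 0.3295]
tool_rot: [0.177, 0.254, 0.937, -0.164]
contact_force: [-0.7, -0.3, -3.8]
gripper_width: 0.174
grasp_force: 78.6
```

```bash
python3 - <<'E'
from h import *
o,p,R=now();print(p,o["q"].round(2),o["contact_force"])
print("crad coords",(np.c_[cx,cy,cz].T@(p-O))*1e3, Ro.from_matrix(frame(cx,cz).T@R).as_rotvec(degrees=True))
E
```

```text
[0.44042015 0.13139024 0.32947389] [-0.02  0.09 -0.78  1.96  0.56  1.29  0.04] [-0.71474731 -0.25463918 -3.78511494]
crad coords [-193.99314275   -0.39528944   81.34276362] [ 1.09654934e-01  8.46333553e-02 -1.17568884e+02]
```

117.5° more to go, so 29.4 rows.

>>> jog_arm(moves=[0, 0, 0, 0, 0, 1, 0, 0, 0, 0, 0, 0, 1, 0, 0, 0, 0, 0, 0, 1, 0, 0, 0, 0, 0, 0, 1, 0, 0, 0, 0, 0, 0, 1, 0, 0, 0, 0, 0, 0, 1, 0, 0, 0, 0, 0, 0, 1, 0, 0, 0, 0, 0, 0, 1, 0])

```text
t: 16.6
eef_pos: [0.4404, 0.1314, 0.3295]
tool_rot: [0.215, 0.502, 0.831, -0.109]
contact_force: [0.3, -0.2, -3.4]
gripper_width: 0.176
grasp_force: 78.6
```

>>> jog_arm(moves=[0, 0, 0, 0, 0, 1, 0, 0, 0, 0, 0, 0, 1, 0, 0, 0, 0, 0, 0, 1, 0, 0, 0, 0, 0, 0, 1, 0, 0, 0, 0, 0, 0, 1, 0, 0, 0, 0, 0, 0, 1, 0, 0, 0, 0, 0, 0, 1, 0, 0, 0, 0, 0, 0, 1, 0])

```text
t: 17.27
eef_pos: [0.4404, 0.1314, 0.3295]
tool_rot: [0.237, 0.711, 0.66, -0.045]
contact_force: [0.5, 0.6, -3.4]
gripper_width: 0.175
grasp_force: 78.6
```

>>> jog_arm(moves=[0, 0, 0, 0, 0, 1, 0, 0, 0, 0, 0, 0, 1, 0, 0, 0, 0, 0, 0, 1, 0, 0, 0, 0, 0, 0, 1, 0, 0, 0, 0, 0, 0, 1, 0, 0, 0, 0, 0, 0, 1, 0, 0, 0, 0, 0, 0, 1, 0, 0, 0, 0, 0, 0, 1, 0])

```text
t: 17.93
eef_pos: [0.4404, 0.1314, 0.3295]
tool_rot: [0.24, 0.866, 0.438, 0.022]
contact_force: [0.4, -0.2, -2.9]
gripper_width: 0.175
grasp_force: 78.6
```

>>> jog_arm(moves=[0, 0, 0, 0, 0, 1, 0, 0, 0, 0, 0, 0, 1, 0, 0, 0, 0, 0, 0, 1, 0, 0, 0, 0, 0, 0, 1, 0, 0, 0, 0, 0, 0, 1, 0, 0, 0, 0, 0, 0, 0.4, 0, 0, 0, 0, 0, 0, 0, 0, 0, 0, 0, 0, 0, 0, 0])

```text
t: 18.6
eef_pos: [0.4404, 0.1314, 0.3295]
tool_rot: [0.232, 0.932, 0.271, 0.066]
contact_force: [0.2, 0.2, -3.1]
gripper_width: 0.174
grasp_force: 78.6
```

```bash
python3 - <<'E'
from h import *
o,p,R=now();print(p,o["q"].round(2),o["contact_force"],o["gripper_width"])
print("crad coords",(np.c_[cx,cy,cz].T@(p-O))*1e3, Ro.from_matrix(frame(cx,cz).T@R).as_rotvec(degrees=True))
w=cam("wrist");h=cam("top")
# predicted corners of board, assuming held at TCP -42.3 from centre
dp=p-crad(-.0423,0,0)
im=w["color"].copy()
for y in(-.06,.06):
  for z in(.008,-.008):
    u=proj(w,crad(-.08,y,z)+dp);cv2.circle(im,tuple(int(a) for a in u),4,(255,255,0),1)
    u=proj(w,crad(.08,y,z)+dp);cv2.circle(im,tuple(int(a) for a in u),4,(255,0,255),1)
cv2.imwrite("pics/w3.png",im)
E
```

```text
[0.44040566 0.13141066 0.32950405] [-0.11  0.08 -0.68  1.96  0.55  1.29 -2.  ] [ 0.19749274  0.20483804 -3.07450844] 0.17383447279883682
crad coords [-194.03150874   -0.39669236   81.33485061] [ 0.10428112 -0.04061217 -0.23413289]
```

View pics/w3.png

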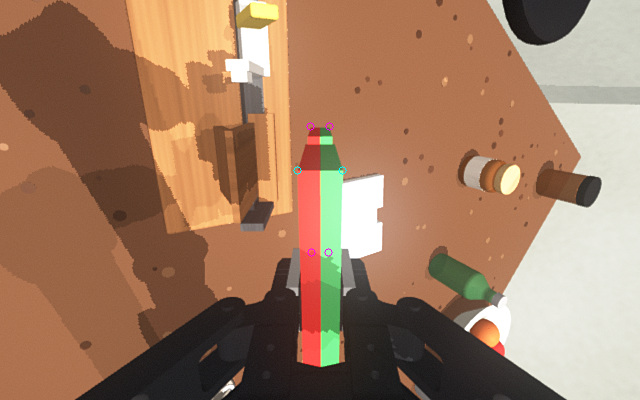

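The wrist view shows the green face now on the outer side. Board corners (297,170) and (342,170) coincide with the prediction, so it hasn't slipped. Lower it the way it came.

>>> jog_arm(moves=[0.06, -0.25, 0.47, 0, 0, 0.06, 0, 0, -0.5, 0.94, 0, 0, 0, 0, 0, -0.5, 0.94, 0, 0, 0, 0, 0, -0.5, 0.94, 0, 0, 0, 0, 0, -0.5, 0.94, 0, 0, 0, 0, 0, -0.5, 0.94, 0, 0, 0, 0, 0, -0.5, 0.94, 0, 0, 0, 0, 0, 0, 0, 0, 0, 0, 0])

```text
t: 19.37
eef_pos: [0.4404, 0.1321, 0.1874]
tool_rot: [0.231, 0.933, 0.27, 0.065]
contact_force: [1.6, 1.2, -4.4]
gripper_width: 0.176
grasp_force: 78.7
```

```bash
python3 - <<'E'
from h import *
o,p,R=now();print(p,o["contact_force"],o["gripper_width"])
print("crad coords",(np.c_[cx,cy,cz].T@(p-O))*1e3, Ro.from_matrix(frame(cx,cz).T@R).as_rotvec(degrees=True))
E
```

```text
[0.44037256 0.13205792 0.18743954] [ 1.57255742  1.24697859 -4.44850656] 0.17644564718300038
crad coords [-68.861535    -0.0802858   14.14018447] [ 0.22902497 -0.16335912 -0.12711316]
```

>>> jog_arm(moves=[0.01, -0.13, 0.25, 0, 0, 0, 0, 0.01, -0.13, 0.25, 0, 0, 0, 0, 0.01, -0.13, 0.25, 0, 0, 0, 0, 0.01, -0.13, 0.25, 0, 0, 0, 0, 0.01, -0.13, 0.25, 0, 0, 0, 0, 0, 0, 0, 0, 0, 0, 0, 0, 0, 0, 0, 0, 0, 0, 0, 0, 0, 0, 0, 0, 0])

```text
t: 20.03
eef_pos: [0.4424, 0.1326, 0.1633]
tool_rot: [0.232, 0.933, 0.268, 0.067]
contact_force: [0.1, 0.0, -3.6]
gripper_width: 0.176
grasp_force: 78.9
```

```bash
python3 - <<'E'
from h import *
o,p,R=now();print(p,o["contact_force"],o["torque"],np.c_[cx,cy,cz].T@o["contact_force"])
print("crad coords",(np.c_[cx,cy,cz].T@(p-O))*1e3, Ro.from_matrix(frame(cx,cz).T@R).as_rotvec(degrees=True))
E
```

```text
[0.44240207 0.13262883 0.16325202] [ 0.10384264  0.00861332 -3.57548269] [ 0.77931944  0.43627668 -0.04629291] [ 3.17948253  0.09250266 -1.63623594]
crad coords [-47.22512633   1.94181653   3.31161112] [ 0.09381178 -0.02156136  0.09176155]
```

>>> jog_arm(moves=[-0.05, -0.06, 0.1, 0, 0, 0, 0, 0, -0.06, 0.1, 0, 0, 0, 0, 0, 0, 0.05, 0, 0, 0, 0, 0, 0, 0, 0, 0, 0, 0, 0, 0, 0, 0, 0, 0, 0, 0, 0, 0, 0, 0, 0, 0, 0, 0, 0, 0, 0, 0, 0, 0, 0, 0, 0, 0, 0, 0])

```text
t: 20.7
eef_pos: [0.4415, 0.132, 0.1578]
tool_rot: [0.232, 0.933, 0.268, 0.067]
contact_force: [-4.2, 2.0, 5.3]
gripper_width: 0.176
grasp_force: 79.8
```

```bash
python3 - <<'E'
from h import *
o,p,R=now();print(p,np.c_[cx,cy,cz].T@o["contact_force"],o["torque"])
print("crad coords",(np.c_[cx,cy,cz].T@(p-O))*1e3, Ro.from_matrix(frame(cx,cz).T@R).as_rotvec(degrees=True))
E
```

```text
[0.44149867 0.13203244 0.15776592] [-6.49669697 -2.47093943 -0.95855849] [ 0.24722586  0.88467544 -0.32147014]
crad coords [-42.36982682   0.8595899    0.75742076] [ 0.08890672 -0.0200851   0.07852261]
```

Toe contact reached at the original seating depth. Release and back off.

>>> jog_arm(moves=[0, -0.04, 0, 0, 0, 0, 0, 0, 0, 0, 0, 0, 0, 0, 0, 0, 0, 0, 0, 0, 0.3, 0, 0, 0, 0, 0, 0, 0.5, 0, 0, 0, 0, 0, 0, 0.8, 0, 0, 0, 0, 0, 0, 0.8, 0, 0, 0, 0, 0, 0, 0.8, 0, 0, 0, 0, 0, 0, 0.8])

```text
t: 21.37
eef_pos: [0.4413, 0.1324, 0.1571]
tool_rot: [0.232, 0.933, 0.268, 0.067]
contact_force: [-0.3, -0.0, 0.6]
gripper_width: 0.801
grasp_force: 0.0
```

>>> jog_arm(moves=[0, 0, -0.5, 0, 0, 0, 0.8, 0, 0, -0.9, 0, 0, 0, 0.8, 0, 0, -0.9, 0, 0, 0, 0.8, 0, 0, -0.9, 0, 0, 0, 0.8, 0, 0, -0.9, 0, 0, 0, 0.8, 0, 0, -0.9, 0, 0, 0, 0.8, 0, 0, -0.9, 0, 0, 0, 0.8, 0, 0, 0, 0, 0, 0, 0.8])

```text
t: 22.03
eef_pos: [0.4119, 0.1825, 0.2648]
tool_rot: [0.23, 0.933, 0.269, 0.069]
contact_force: [1.0, 0.7, 0.9]
gripper_width: 0.8
grasp_force: 0.0
```

```bash
python3 - <<'E'
from h import *
o,p,R=now();print(p,o["q"].round(2),o["gripper_width"],(np.c_[cx,cy,cz].T@(p-O))*1e3)
w=cam("wrist");im=w["color"].copy()
for y in(-.06,.06):
  for z in(.008,-.008):
    u=proj(w,crad(-.08,y,z));cv2.circle(im,tuple(int(a) for a in u),4,(255,255,0),1)
s=cam("scene")["color"][160:280,320:420]
cv2.imwrite("pics/w4.png",np.hstack([im[:,80:480],cv2.resize(s,(333,400))]))
plan(stand(.03,.165,.24),frame(-up,yd),32)
E
```

```text
[0.41191438 0.18249601 0.26480813] [-0.22  0.18 -0.74  2.03  0.6   1.25 -2.25] 0.8004727444934153 [-164.33168142    2.66537566   -0.61374529]
n 32 row [ 0.084  0.313  0.111  0.171  0.17  -0.688]
    [0.417 0.175 0.263] r 0.452
    [0.445 0.156 0.266] r 0.471
    [0.477 0.143 0.267] r 0.498
    [0.51  0.139 0.265] r 0.529
    [0.544 0.143 0.26 ] r 0.562
    [0.575 0.154 0.252] r 0.596
    [0.602 0.173 0.242] r 0.626
```

View pics/w4.png

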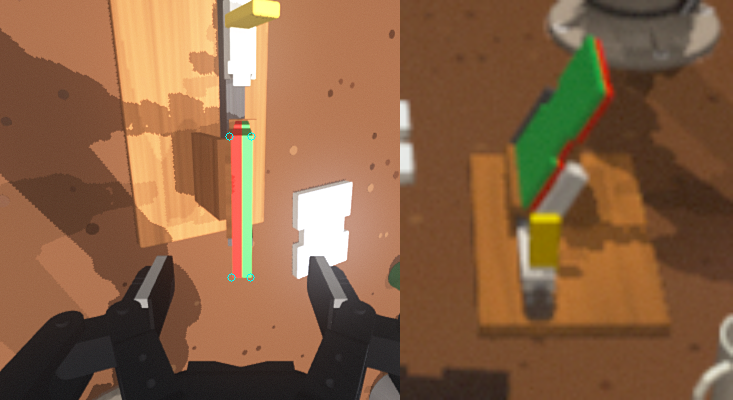

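The board is seated green face up, and its corners match the predicted ones ((229,136)-(251,278)). The jaw is still open. Next I go back above the tab.

>>> jog_arm(moves=[0.08, 0.31, 0.11, 0.17, 0.17, -0.69, 0.8, 0.08, 0.31, 0.11, 0.17, 0.17, -0.69, 0.8, 0.08, 0.31, 0.11, 0.17, 0.17, -0.69, 0.8, 0.08, 0.31, 0.11, 0.17, 0.17, -0.69, 0.8, 0.08, 0.31, 0.11, 0.17, 0.17, -0.69, 0.8, 0.08, 0.31, 0.11, 0.17, 0.17, -0.69, 0.8, 0.08, 0.31, 0.11, 0.17, 0.17, -0.69, 0.8, 0.08, 0.31, 0.11, 0.17, 0.17, -0.69, 0.8])

```text
t: 22.8
eef_pos: [0.4559, 0.1478, 0.2652]
tool_rot: [0.183, 0.87, 0.456, 0.051]
contact_force: [-0.4, 0.0, -0.3]
gripper_width: 0.797
grasp_force: 0.0
```

>>> jog_arm(moves=[0.08, 0.31, 0.11, 0.17, 0.17, -0.69, 0.8, 0.08, 0.31, 0.11, 0.17, 0.17, -0.69, 0.8, 0.08, 0.31, 0.11, 0.17, 0.17, -0.69, 0.8, 0.08, 0.31, 0.11, 0.17, 0.17, -0.69, 0.8, 0.08, 0.31, 0.11, 0.17, 0.17, -0.69, 0.8, 0.08, 0.31, 0.11, 0.17, 0.17, -0.69, 0.8, 0.08, 0.31, 0.11, 0.17, 0.17, -0.69, 0.8, 0.08, 0.31, 0.11, 0.17, 0.17, -0.69, 0.8])

```text
t: 23.47
eef_pos: [0.5084, 0.1366, 0.2627]
tool_rot: [0.126, 0.771, 0.624, 0.035]
contact_force: [0.0, 0.9, 0.5]
gripper_width: 0.8
grasp_force: 0.0
```

>>> jog_arm(moves=[0.08, 0.31, 0.11, 0.17, 0.17, -0.69, 0.45, 0.08, 0.31, 0.11, 0.17, 0.17, -0.69, 0.45, 0.08, 0.31, 0.11, 0.17, 0.17, -0.69, 0.45, 0.08, 0.31, 0.11, 0.17, 0.17, -0.69, 0.45, 0.08, 0.31, 0.11, 0.17, 0.17, -0.69, 0.45, 0.08, 0.31, 0.11, 0.17, 0.17, -0.69, 0.45, 0.08, 0.31, 0.11, 0.17, 0.17, -0.69, 0.45, 0.08, 0.31, 0.11, 0.17, 0.17, -0.69, 0.45])

```text
t: 24.13
eef_pos: [0.5605, 0.1459, 0.2531]
tool_rot: [0.064, 0.64, 0.766, 0.017]
contact_force: [-0.8, -0.2, 0.7]
gripper_width: 0.449
grasp_force: 0.0
```

>>> jog_arm(moves=[0.08, 0.31, 0.11, 0.17, 0.17, -0.69, 0.45, 0.08, 0.31, 0.11, 0.17, 0.17, -0.69, 0.45, 0.08, 0.31, 0.11, 0.17, 0.17, -0.69, 0.45, 0.08, 0.31, 0.11, 0.17, 0.17, -0.69, 0.45, 0.08, 0.31, 0.11, 0.17, 0.17, -0.69, 0.45, 0.08, 0.31, 0.11, 0.17, 0.17, -0.69, 0.45, 0.08, 0.31, 0.11, 0.17, 0.17, -0.69, 0.45, 0, 0, 0, 0, 0, 0, 0.45])

```text
t: 24.8
eef_pos: [0.5997, 0.1701, 0.2393]
tool_rot: [0.008, 0.503, 0.864, 0.001]
contact_force: [-0.0, 0.3, -0.8]
gripper_width: 0.452
grasp_force: 0.0
```

```bash
python3 - <<'E'
from h import *
o,p,R=now();print(p,o["q"].round(2))
plan(stand(.03,.166,.15),frame(-up,yd),7)
E
```

```text
[0.59973199 0.17005209 0.23933925] [ 0.2   0.5  -0.81  1.64  0.4   1.16 -0.19]
n 7 row [ 0.027  0.075  0.638  0.017  0.026 -0.092]
    [0.601 0.171 0.227] r 0.625
    [0.602 0.172 0.214] r 0.626
    [0.603 0.173 0.201] r 0.628
    [0.604 0.175 0.188] r 0.629
    [0.605 0.176 0.176] r 0.63
    [0.606 0.177 0.163] r 0.632
    [0.608 0.178 0.15 ] r 0.633
```

>>> jog_arm(moves=[0.03, 0.08, 0.64, 0.02, 0.03, -0.09, 0.45, 0.03, 0.08, 0.64, 0.02, 0.03, -0.09, 0.45, 0.03, 0.08, 0.64, 0.02, 0.03, -0.09, 0.45, 0.03, 0.08, 0.64, 0.02, 0.03, -0.09, 0.45, 0.03, 0.08, 0.64, 0.02, 0.03, -0.09, 0.45, 0.03, 0.08, 0.64, 0.02, 0.03, -0.09, 0.45, 0.03, 0.08, 0.64, 0.02, 0.03, -0.09, 0.45, 0, 0, 0, 0, 0, 0, 0.45])

```text
t: 25.47
eef_pos: [0.6064, 0.1792, 0.1485]
tool_rot: [-0.001, 0.484, 0.875, -0.001]
contact_force: [-0.7, 0.2, 0.5]
gripper_width: 0.451
grasp_force: 0.0
```

```bash
python3 - <<'E'
from h import *
o,p,R=now();print(p,R.T@(np.array([.6078,.178,.089])-p)*1e3,Ro.from_matrix(frame(-up,yd).T@R).as_rotvec(degrees=True))
E
```

```text
[0.60644509 0.17921578 0.1484511 ] [-1.8279819   0.68136883 59.44696091] [0.17296976 0.07536579 0.05474794]
```

>>> jog_arm(moves=[-0.1, 0.02, 0.75, 0, 0, 0, 0.45, 0, 0, 0.75, 0, 0, 0, 0.45, 0, 0, 0.75, 0, 0, 0, 0.45, 0, 0, 0.75, 0, 0, 0, 0.45, 0, 0, 0, 0, 0, 0, 0, 0, 0, 0, 0, 0, 0, 0, 0, 0, 0, 0, 0, 0, 0, 0, 0, 0, 0, 0, 0, 0], grip_force=40)

```text
t: 26.13
eef_pos: [0.6078, 0.1777, 0.0908]
tool_rot: [-0.001, 0.484, 0.875, -0.001]
contact_force: [-1.9, -1.7, -11.8]
gripper_width: 0.155
grasp_force: 40.8
```

>>> jog_arm(moves=[0, -0.36, 0, 0, 0, 0, 0, 0, -0.36, 0, 0, 0, 0, 0, 0, -0.36, 0, 0, 0, 0, 0, 0, -0.36, 0, 0, 0, 0, 0, 0, -0.36, 0, 0, 0, 0, 0, 0, -0.36, 0, 0, 0, 0, 0, 0, 0, 0, 0, 0, 0, 0, 0, 0, 0, 0, 0, 0, 0])

```text
t: 26.8
eef_pos: [0.5702, 0.154, 0.0909]
tool_rot: [-0.001, 0.484, 0.875, -0.002]
contact_force: [-3.2, -0.6, -23.1]
gripper_width: 0.154
grasp_force: 39.7
```

```bash
python3 - <<'E'
from h import *
o,p,R=now();print(p,o["contact_force"]@yd,"from open",(p-np.array([.6078,.178,.089]))@yd*1e3,o["gripper_width"],o["grasp_force"])
E
```

```text
[0.57020073 0.15397241 0.09090307] -2.9694368141513205 from open -44.61970447450299 0.15404323852308927 39.67771768569946
```

>>> jog_arm(moves=[0, -0.08, 0, 0, 0, 0, 0, 0, -0.08, 0, 0, 0, 0, 0, 0, 0, 0, 0, 0, 0, 0, 0, 0, 0, 0, 0, 0, 0, 0, 0, 0, 0, 0, 0, 0, 0, 0, 0, 0, 0, 0, 0, 0, 0, 0, 0, 0, 0, 0, 0, 0, 0, 0, 0, 0, 0])

```text
t: 27.47
eef_pos: [0.5698, 0.1538, 0.0909]
tool_rot: [-0.0, 0.484, 0.875, 0.001]
contact_force: [3.2, 2.4, -29.9]
gripper_width: 0.149
grasp_force: 40.0
```

```bash
python3 - <<'E'
from h import *
o,p,R=now();print(p,o["contact_force"]@yd,o["contact_force"],"from open",(p-np.array([.6078,.178,.089]))@yd*1e3)
E
```

```text
[0.56982951 0.15375749 0.09094761] 4.026578129541369 [  3.24227679   2.40817208 -29.88835316] from open -45.048362631940456
```

>>> jog_arm(moves=[0, -0.1, 0.06, 0, 0, 0, 0, 0, -0.1, 0.06, 0, 0, 0, 0, 0, 0, 0, 0, 0, 0, 0, 0, 0, 0, 0, 0, 0, 0, 0, 0, 0, 0, 0, 0, 0, 0, 0, 0, 0, 0, 0, 0, 0, 0, 0, 0, 0, 0, 0, 0, 0, 0, 0, 0, 0, 0])

```text
t: 28.13
eef_pos: [0.5699, 0.1538, 0.0909]
tool_rot: [0.002, 0.484, 0.875, 0.004]
contact_force: [7.9, 5.1, -23.1]
gripper_width: 0.151
grasp_force: 41.1
```

```bash
python3 - <<'E'
from h import *
o,p,R=now();print(p,o["contact_force"]@yd,o["contact_force"],"from open",(p-np.array([.6078,.178,.089]))@yd*1e3)
E
```

```text
[0.56987054 0.15378385 0.09088403] 9.363080627851131 [  7.86312055   5.08460145 -23.08553496] from open -44.99960533063461
```

The jaw is at its end stop: 45 mm travelled, force rising with no motion. Release and rise.

>>> jog_arm(moves=[0, 0, 0, 0, 0, 0, 0.45, 0, 0, 0, 0, 0, 0, 0.45, 0, 0, 0, 0, 0, 0, 0.45, 0, 0, 0, 0, 0, 0, 0.45, 0, 0, -0.5, 0, 0, 0, 0.45, 0, 0, -1, 0, 0, 0, 0.45, 0, 0, -1, 0, 0, 0, 0.45, 0, 0, -1, 0, 0, 0, 0.45])

```text
t: 28.8
eef_pos: [0.5665, 0.1518, 0.1614]
tool_rot: [0.001, 0.484, 0.875, 0.001]
contact_force: [-0.1, -0.3, -0.3]
gripper_width: 0.448
grasp_force: 0.0
```

>>> jog_arm(moves=[0, 0, -1, 0, 0, 0, 0.45, 0, 0, -1, 0, 0, 0, 0.45, 0, 0, -1, 0, 0, 0, 0.45, 0, 0, -1, 0, 0, 0, 0.45, 0, 0, -1, 0, 0, 0, 0.45, 0, 0, -0.5, 0, 0, 0, 0.45, 0, 0, 0, 0, 0, 0, 0.45, 0, 0, 0, 0, 0, 0, 0.45])

```text
t: 29.47
eef_pos: [0.5663, 0.1515, 0.2698]
tool_rot: [0.001, 0.484, 0.875, 0.001]
contact_force: [-0.2, -0.3, 0.2]
gripper_width: 0.453
grasp_force: 0.0
```

```bash
python3 - <<'E'
from h import *
o,p,R=now();print(p,o["contact_force"])
w=cam("wrist");im=w["color"].copy()
for q in[crad(-.08,y,z) for y in(-.06,.06) for z in(.008,-.008)]+[stand(.03,.12,.115)]:
    u=proj(w,q);cv2.circle(im,tuple(int(a) for a in u),4,(255,255,0),1)
v=cam("scene");s=v["color"][150:310,320:450]
y=cv2.inRange(v["hsv"],(24,140,100),(34,255,255));print([list(a) for a in cv2.connectedComponentsWithStats(y)[2][1:] if a[4]>8])
cv2.imwrite("pics/w5.png",np.hstack([im[:,40:480],cv2.resize(s,(325,400))]))
E
```

```text
[0.56634667 0.15150094 0.26978389] [-0.16339768 -0.28456967  0.15318301]
[[np.int32(358), np.int32(216), np.int32(8), np.int32(16), np.int32(117)]]
```

View pics/w5.png

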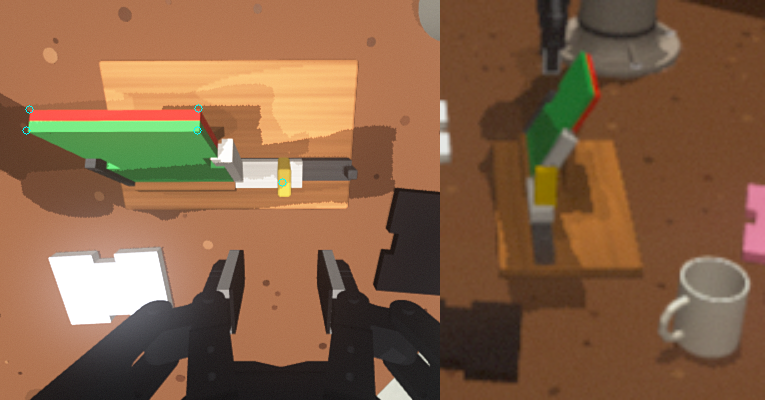

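The picture shows the board seated green face up, with the jaw's side plate against its notch and the tab (wrist crop (283,178)) back at its original place. The scene tab bounding box is (358,216), as at the start, and the robot is clear. Handing in.

```bash
python3 -c "
from station import *
print(hand_in())"
```

```text
the job is handed in; nothing more can be done
None
```

The board is turned over and seated with its green face up, the jaw is fully home and holding it, the bottle, mug and jar were not touched, and the job was handed in at about 29.5 s of robot time (result not shown).

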